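# Load the mould plate of a patty former under its leaf spring

## Task

Load the patty former: with the fingertips, press the aluminium mould plate down hard on its sprung bed at the blue pad and, keeping it pressed, push it forward under the red crossbar and the brass leaf spring until its front meets the black end stop. Then let go and move clear, so that the leaf spring holds it there. Do not lift the plate out of its guide, and leave the other things on the table where they are.

Things in the scene. Friction and masses are not known exactly. Their poses are not given: they have to be found in the camera images.
- former: White fixed base of a patty former, 275 mm long (x -155 to +120), 150 mm wide, 18 mm high. Origin on the table surface, z up; +x is the way the plate is pushed (away from the robot, yaw within 0.6 rad). Two aluminium rails (y +-52 to +-62 mm, top 50 mm above the table) guide the plate with 2 mm play a side; the rear of the guide is open.
- bar (a point): Middle of the underside of the rigid red crossbar, which spans the guide: x 20 to 32 mm in the former's frame, underside 48 mm and top 64 mm above the table.
- stop (a point): Point on the near face of the black end stop: x 100 mm in the former's frame, 35 mm above the table; the stop's top is 54 mm above the table.
- plate: Loose aluminium mould plate 140 (x) x 100 x 14 mm, about 0.3 kg, 60 mm round hole at x +20. Origin at its underside's centre. It lies flat on the bed; unpressed, its top is 54 mm above the table, so its square nose (x +70 mm) hits the crossbar unless pressed down over 6 mm. Its origin starts at x -75 to -57 mm in the former's frame, and is at x +30 mm against the end stop.
- pad (a point): Centre of the blue press pad on the plate's top face, at x -53 mm, y 0, z +14 mm in the plate's frame. The flat area behind the ridge runs from x -70 to -36 mm.
- ridge (a point): Middle of the rear face of the blue ridge across the plate, 17 mm ahead of the pad's centre; the ridge is 6 mm thick, 60 mm wide and 9 mm high above the plate's top. The fingertips can push forward against it.
- bed (a joint): Dark steel sprung bed (248 x 98 mm) under the plate; it sinks level. Value = metres pressed down, 0 (up) to 0.014 (hard stop). A finger on the plate needs about 5 N to start it, 12 N at 0.010, 15 N at 0.014. Pressing 0.008 to 0.013 lets the plate pass the crossbar; pushing it on under the leaf spring takes up to about 15 N.
- leaf (a joint): Upward deflection in rad of the brass leaf spring, 80 mm wide, which hangs from the crossbar's far side and slopes down and forward to a rounded tip at x 64 mm in the former's frame, tip underside 41 mm above the table at rest. Value 0 at rest, about 0.14 when the bed holds the loaded plate up against it (plate about 8 mm below its unpressed height); 2.5 N m/rad, tip 32 mm from its hinge.
- ramekin: Bystander, loose: white ceramic ramekin, 72 mm wide, 45 mm high, stands beside the former's left (+y) flank. Origin at the centre of its underside.
- shaker: Bystander, loose: glass shaker with steel cap, 42 mm wide, 85 mm high, stands beside the former's right (-y) flank. Origin at the centre of its underside.
- steelpan: Bystander, loose: deep stainless pan 170 x 150 x 95 mm, far left. Origin at the centre of its underside.
- bowl: Bystander, loose: clear glass bowl, 150 mm wide, 75 mm high, far right. Origin at the centre of its underside.
- mug: Bystander, loose: blue mug, 76 mm wide, 85 mm high, far left. Origin at the centre of its underside.
- spoon: Bystander, loose: steel spoon lying at the right. Origin at the middle of its length.
Things that resemble listed ones, but are neither listed nor needed, are in the scene too. What is shaped like the plate but green or orange is not meant.

How it is judged:
On the way, in this order (a step that is already met when the one before it is completed fails the run):
1. the fingers press the plate down on its bed by over 6 mm, before it is under the crossbar (value of joint bed above 0.006 m and contact force between the fingers and plate above 3 N and x of plate in the frame of former below -0.03 m), for 0.05 s.
2. kept down, the plate has slid under the crossbar to the leaf spring (value of joint bed above 0.005 m and x of plate in the frame of former above 0 m), for 0.05 s.
At the end, for the whole second after the job is handed in: The plate lies flat and still in its guide with its nose within 5 mm of the end stop, held down at least 4.5 mm below its unpressed height by the leaf spring, which is bent up by at least 0.05 rad (x of plate in the frame of former above 0.025 m and value of joint bed above 0.0045 m and value of joint leaf above 0.05 rad and angle between plate's own z axis and vertical below 0.06 rad and angle between the x axis of plate and the x axis of former, either way round below 0.06 rad and linear speed of plate below 0.01 m/s); the robot touches nothing.
It fails at once if the plate is lifted more than 12 mm above its bed's raised height (height (world z) of plate above 0.052 m).
It fails at once if the plate is tipped by more than 0.2 rad (angle between plate's own z axis and vertical above 0.2 rad).
It fails at once if another thing on the table is moved by more than 30 mm (distance of any of ramekin, shaker, steelpan, bowl, mug, spoon from where it was at the start of the episode above 0.03 m).
It also fails if it takes over 37 s, if anything falls off the work surface, if the arm or the gripper's body presses on something with over 40 N, if the wrist force passes 120 N, or if a joint passes its speed limit or range.

## Robot

A 6-joint arm with a two-finger parallel gripper is mounted at the origin on the work surface. World frame = base frame: x ahead of the robot, y to its left, z up, the work surface at z = 0. Lengths are in m, angles in rad, forces in N, time in s.
With the tool pointing down it reaches from about 0.225 to 0.725 m from the base axis. Payload 3.1 kg.
Tool frame: the origin (TCP) lies at the very end of the fingers, on their centre line; the grasp point (between the pads) lies 19 mm behind it; z points along the fingers, y is the direction in which the jaws open and shut (so a half turn about z gives the same grasp; the last joint's range is limited). The gripper opens to 85 mm and grips with 20 to 120 N. Pads are 22 mm wide; open, the fingers measure 114 mm over their backs; the gripper's body (76 mm by 85 mm) begins 54 mm behind the grasp point. The pads swing forward as they close: fully open they stand 13 mm farther back than shut.
Start: joints at [-1.285, 0.048, 0.099, 1.622, 0, 1.443], TCP at [0.211, -0.481, 0.195] pointing down, gripper open.
Joint ranges: [-2.91, 2.91], [-0.99, 1.94], [-1.21, 1.42], [-2.12, 2.29], [-1.49, 1.47], [-3.14, 3.14]. Speed limits (rad/s): [2.79, 2.79, 3.14, 3.14, 3.14, 3.14].

## Interface

Orientations are given as a unit quaternion [x, y, z, w].
In Python, from station import state, grab_frame, calibration, close_job gives the robot as it stands. The module is installed in compiled form; this text tells all that it offers.
- The arm moves only by the tool move_arm, never from a script. Its argument "deltas" is text: rows parted by semicolons, each of 7 numbers parted by spaces: the shift along the tool's x, y, z in mm, then the turn, a rotation vector about the tool's x, y, z in rad, then the closure, from 0 (fully open) to 1 (shut). A call has 1 to 12 rows; each row shifts and turns the commanded pose from where the row before left it, along the tool's axes as they then stand; what a row does not reach is not made up. A row lasts 1/8 s, in which the tool goes at most 62.5 mm and 10.7 degrees, less where a joint would pass 70% of its speed; a pose out of reach is approached as far as the arm can. A call is refused whole if a number of a shift passes 62.5 or a number of a turn 0.188, either way. A call with a gripper value outside its range is refused whole. The fingers move at their own pace and stop on an object; "newtons" is the grip in N (left out, the last holds). Time passes only in rows, so rows that do not move let the fingers close. It gives the time, the measured TCP pose, the force and the opening at its end, in the units of the state.
- state(): the state, without advancing time (a new reading comes with each control period).
- grab_frame(name): name is "scene" or "top" or "wrist"; returns the picture (420x560x3 uint8, red, green, blue); there is no depth.
- calibration(name): a dict with "mtx" (3x3 intrinsics, pixels), "extrinsics" (4x4, takes a point from camera to world coordinates); the wrist camera has in their place "hand_eye" (4x4, takes a point from camera to tool coordinates, whose origin is the TCP and whose axes are the flange's). Camera axes: x right, y up, looking along -z (the intrinsics and any distortion apply to the point x, -y, -z); pixel columns grow to the right and rows downward; lengths in m; the calibration is good to about 2 mm. A picture is of the moment at which its call begins: read the wrist's pose just before it. calibration takes no time and is no camera call.
- close_job(): hands the job in, once; it reports no verdict.
The state is a dict: "clock": time; "qpos": joint angles; "dq": joint speeds; "joint_efforts": joint torques, N m; "ee_pos": TCP position; "eef_rot": TCP orientation; "ft_force": force on the tool from outside, world axes, zero at the start; "ft_torque": the same for the moment, N m; "grip_width": finger opening in m.
Only numpy, scipy, OpenCV 4.12 (cv2) and the standard library are available. Lean on these libraries where they do the work, as an engineer would, in place of code of your own. Each camera call takes 0.05 s, during which the arm holds its last target.

## Working session

There is one attempt and no reset: what is moved stays moved. The work goes in short steps, Python scripts to look and compute and a tool call to move; the robot and the scene stay as the last step left them, time stands still between calls to the robot, and variables do not carry over. Pictures are saved under pics/ and viewed, and the job is handed in when it is done.

Besides the shell and the picture viewer there is one more tool, called after ">>>" as a command line: name --argument value ..., lists and objects as JSON in quotes. move_arm: Moves the arm, as the interface text tells. Its arguments: {"type":"object","properties":{"deltas":{"type":"string"},"newtons":{"type":"number"}},"required":["deltas"]}

```bash
mkdir -p pics
python3 - <<'E'
from station import *
import cv2,numpy as np
np.set_printoptions(precision=4,suppress=True)
for n in ["scene","top"]:
    cv2.imwrite(f"pics/{n}0.png",grab_frame(n)[:,:,::-1])
    print(n,calibration(n))
print(calibration("wrist"))
print(state())
E
```

```text
scene {'mtx': array([[458.1845,   0.    , 280.4783],
       [  0.    , 458.1845, 204.6345],
       [  0.    ,   0.    ,   1.    ]]), 'extrinsics': array([[ 0.3156, -0.5943,  0.7397,  1.3615],
       [ 0.9489,  0.2028, -0.2419, -0.2684],
       [-0.0063,  0.7782,  0.628 ,  0.7697],
       [ 0.    ,  0.    ,  0.    ,  1.    ]])}
top {'mtx': array([[435.121 ,   0.    , 277.6058],
       [  0.    , 435.121 , 212.7673],
       [  0.    ,   0.    ,   1.    ]]), 'extrinsics': array([[ 0.0974,  0.9734, -0.2074,  0.2867],
       [-0.9952,  0.0962, -0.0159,  0.0045],
       [ 0.0045,  0.208 ,  0.9781,  1.1619],
       [ 0.    ,  0.    ,  0.    ,  1.    ]])}
{'mtx': array([[306.2604,   0.    , 280.2924],
       [  0.    , 306.2604, 204.8103],
       [  0.    ,   0.    ,   1.    ]]), 'hand_eye': array([[ 0.001 ,  0.959 ,  0.2834,  0.071 ],
       [ 1.    , -0.001 , -0.0004,  0.0002],
       [-0.0001,  0.2834, -0.959 , -0.1782],
       [ 0.    ,  0.    ,  0.    ,  1.    ]])}
{'clock': 0.1, 'qpos': array([-1.2848,  0.0487,  0.0977,  1.622 ,  0.    ,  1.443 ]), 'dq': array([ 0.0012, -0.0011,  0.0039, -0.001 , -0.0009,  0.0001]), 'joint_efforts': array([  0.0021, -33.985 ,  32.0936,   0.0158,  -0.    ,   0.    ]), 'ee_pos': array([ 0.2109, -0.4801,  0.1935]), 'eef_rot': array([ 0.9787,  0.2054, -0.0001, -0.0011]), 'ft_force': array([-0.2447,  0.4804, -0.5225]), 'ft_torque': array([-0.0356, -0.0497, -0.0061]), 'grip_width': 0.08497814982904153}
```

View pics/scene0.png

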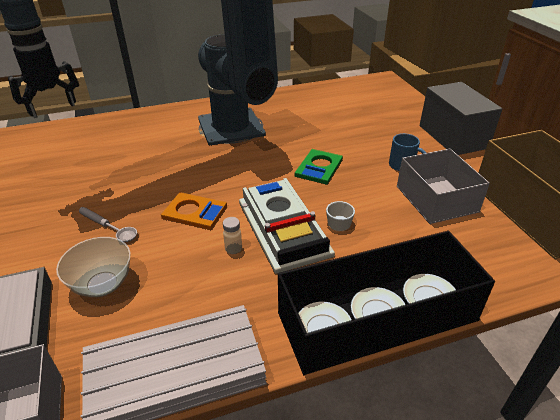

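View pics/top0.png

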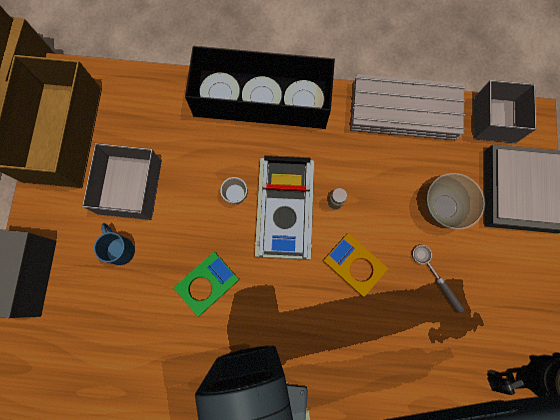

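The plate meant is the aluminium one inside the white former: hole at (284,218) in the top picture, pad at (284,243). The green plate at (206,283) and the orange one at (355,265) are decoys lying on the table. I'll confirm this in enlarged crops.

Run:
```python
import cv2
a=cv2.imread("pics/top0.png")[145:270,210:360]; cv2.imwrite("pics/top0c.png",cv2.resize(a,None,fx=4.8,fy=4.8,interpolation=cv2.INTER_CUBIC))
a=cv2.imread("pics/scene0.png")[170:275,220:360]; cv2.imwrite("pics/scene0c.png",cv2.resize(a,None,fx=5.6,fy=5.6,interpolation=cv2.INTER_CUBIC))
```

```text
(no output)
```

View pics/top0c.png

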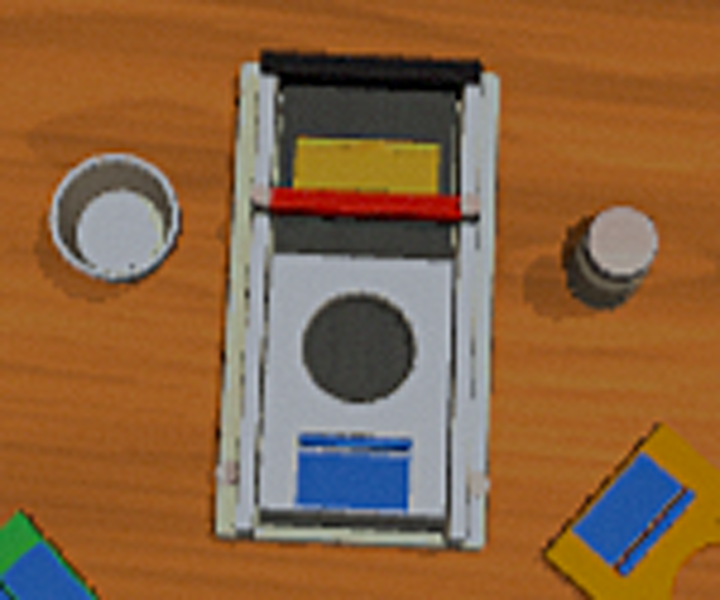

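View pics/scene0c.png

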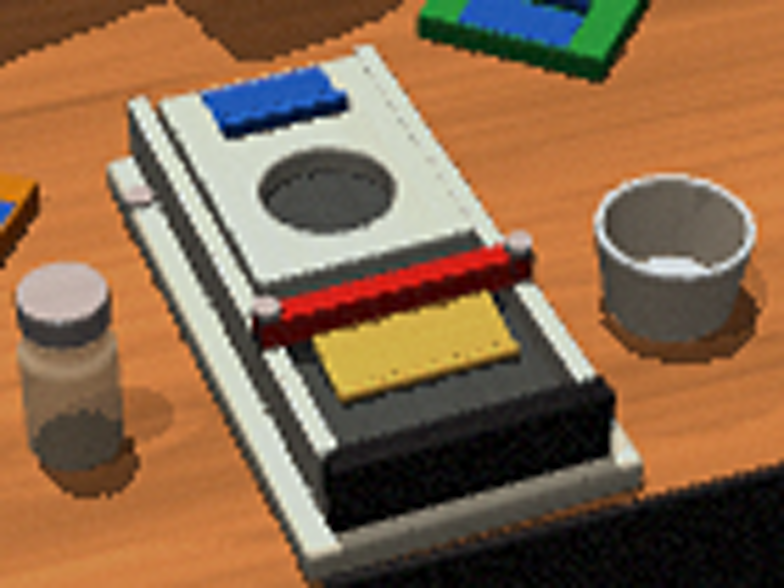

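The crops confirm it: an aluminium plate with a blue pad and ridge at its rear, between the rails. In the 4.8x top crop its top corners are (272,255), (449,259), (258,512) and (443,515), and the bar runs from (255,203) to (462,208). I'll fit the former's pose and the plate's x from points in both views.

```bash
cat > h.py <<'E'
import numpy as np,cv2
from station import *
np.set_printoptions(precision=4,suppress=True)
def proj(P,K,T):
    P=np.atleast_2d(P); c=(P-T[:3,3])@T[:3,:3]
    return np.c_[K[0,2]+K[0,0]*c[:,0]/-c[:,2], K[1,2]-K[1,1]*c[:,1]/-c[:,2]]
E
python3 - <<'E'
from h import *
from scipy.optimize import least_squares
# kind 'p' plate-frame, 'f' former
top=[('p',70,50,54,272,255),('p',70,-50,54,449,259),('p',-70,50,54,258,512),('p',-70,-50,54,443,515),
 ('p',20,0,54,359,347),
 ('f',-155,75,18,217,537),('f',-155,-75,18,483,547)]
sc=[('p',70,-50,54,262,283),('p',70,50,54,472,235),('p',-70,-50,54,160,98),('f',120,-75,18,310,553),('p',20,0,54,327,190),
('f',120,75,18,642,470)]
def f(v,full=False):
    x,y,t,px=v[:4]; o=[]
    R=np.array([[np.cos(t),-np.sin(t)],[np.sin(t),np.cos(t)]])
    for n,L,s,off,ds in(('top',top,4.8,(210,145),v[4:6]),('scene',sc,5.6,(220,170),v[6:8])):
        C=calibration(n)
        P=[];U=[]
        for k,a,b,z,u,w in L:
            q=np.array([x,y])+R@np.array([a/1000+(px if k=='p' else 0),b/1000]); P.append([*q,z/1000]);U.append([(u+.5)/s+off[0]-.5,(w+.5)/s+off[1]-.5])
        o.append(proj(P,C['mtx'],C['extrinsics'])+ds-np.array(U))
    if full:
        for q in o: print(q)
    return np.r_[np.vstack(o).ravel(),v[4:]*0.5]
r=least_squares(f,[.45,0,0,-.065,0,0,0,0]); f(r.x,True); v=r.x; print(v)
x,y,t,px=v[:4]
for n,a,z in(('pad',px-.053,.054),('ridge',px-.036,.06),('barc',.026,.064),('stop',.1,.035)): print(n,x+np.cos(t)*a,y+np.sin(t)*a,z)
s=state();print(s['clock'])
from scipy.spatial.transform import Rotation as Ro
print(Ro.from_quat(s['eef_rot']).as_matrix())
E
```

```text
[[-0.1665 -0.3589]
 [ 1.0586  0.7076]
 [-0.295  -0.78  ]
 [ 0.2597  0.5737]
 [-0.1412  0.0955]
 [-1.1063 -0.4924]
 [ 0.4381  0.3119]]
[[-0.4865  0.4553]
 [ 0.4832 -0.7881]
 [-0.3746  0.8175]
 [-0.4697  1.021 ]
 [ 0.0053  0.0559]
 [ 0.8988 -1.6261]]
[ 0.5652  0.0062  0.0474 -0.0736 -0.1895 -0.2295 -0.2259  0.258 ]
pad 0.43871630609769624 0.00021977827336426992 0.054
ridge 0.4556972481494333 0.0010245186262412788 0.06
barc 0.5911791856856473 0.007445115427594878 0.064
stop 0.6650962275579144 0.010948102846000677 0.035
0.1
[[ 0.9156  0.4021 -0.0006]
 [ 0.4021 -0.9156  0.0021]
 [ 0.0003 -0.0022 -1.    ]]
```

>>> move_arm --deltas "0 0 0 0 0 0.1835 1;0 0 0 0 0 0.1835 1;25 -47 4 0 0 0 1;25 -47 4 0 0 0 1;25 -47 4 0 0 0 1;25 -47 4 0 0 0 1;25 -47 4 0 0 0 1;25 -47 4 0 0 0 1;25 -47 4 0 0 0 1;25 -47 4 0 0 0 1;25 -47 4 0 0 0 1;25 -47 4 0 0 0 1" --newtons 40

```text
clock: 1.6
ee_pos: [0.4391, 0.0022, 0.1541]
eef_rot: [1.0, 0.023, -0.0, 0.0]
ft_force: [1.3, -0.2, 0.0]
grip_width: 0.0003
```

Run:
```python
from h import *
s=state();print(s); np.savez('w1.npz',p=s['ee_pos'],q=s['eef_rot'])
cv2.imwrite("pics/w1.png",cv2.resize(grab_frame("wrist")[:,:,::-1],(784,588),interpolation=cv2.INTER_CUBIC))
```

```text
{'clock': 1.6, 'qpos': array([-0.1477, -0.1817, -0.1992,  1.5535, -0.0003,  2.947 ]), 'dq': array([ 0.9752,  0.431 ,  0.3012, -0.1364, -0.0023,  0.9695]), 'joint_efforts': array([ -2.8826, -27.5616,  30.8673,   0.5789,   0.1129,  -0.6361]), 'ee_pos': array([0.4391, 0.0022, 0.1541]), 'eef_rot': array([ 0.9997,  0.0235, -0.0001,  0.0001]), 'ft_force': array([ 1.3148, -0.2371,  0.0217]), 'ft_torque': array([-0.042 , -0.0191, -0.0169]), 'grip_width': 0.0002645997651547413}
```

View pics/w1.png

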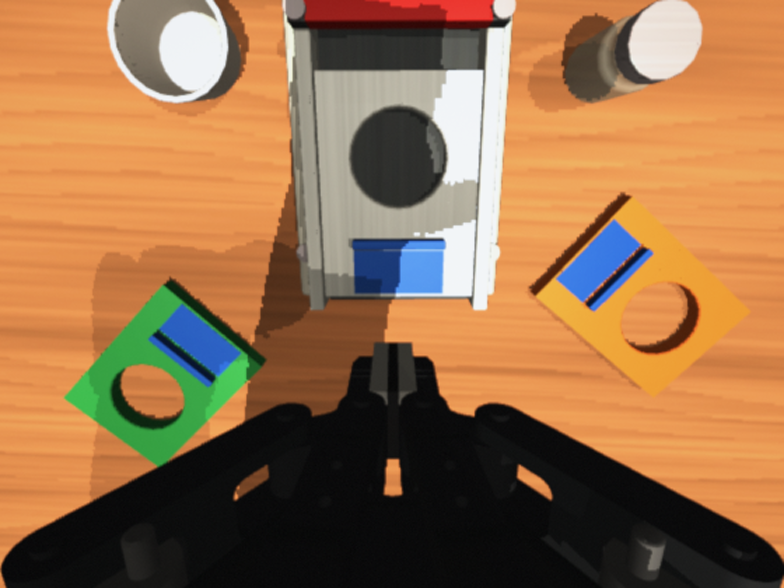

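Run:
```python
from h import *
from scipy.spatial.transform import Rotation as Ro
d=np.load('w1.npz');C=calibration('wrist');T=np.eye(4);T[:3,:3]=Ro.from_quat(d['q']).as_matrix();T[:3,3]=d['p'];E=T@C['hand_eye'];K=C['mtx']
def back(u,v,z):
    u=(u+.5)/1.4-.5;v=(v+.5)/1.4-.5
    r=E[:3,:3]@np.array([(u-K[0,2])/K[0,0],-(v-K[1,2])/K[1,1],-1]);o=E[:3,3];return o+r*(z-o[2])/r[2]
for n,u,v,z in[('noseL',314,70,.054),('noseR',483,70,.054),('rearL',322,298,.054),('rearR',473,298,.054),('hole',398,157,.054),('ridgeTopRearL?',352,248,.063),('ridgeR',446,248,.063),('railLout rear',309,309,.05),('railRout rear',487,308,.05),('railLout front',290,60,.05),('railRout front',509,60,.05)]: print(n,back(u,v,z))
a=cv2.imread('pics/w1.png')[0:330,260:530];cv2.imwrite('pics/w1c.png',cv2.resize(a,None,fx=1.8,fy=1.8,interpolation=cv2.INTER_CUBIC))
```

```text
noseL [0.5588 0.0536 0.054 ]
noseR [ 0.5636 -0.0457  0.054 ]
rearL [0.4179 0.0488 0.054 ]
rearR [ 0.4228 -0.0541  0.054 ]
hole [0.5122 0.0017 0.054 ]
ridgeTopRearL? [0.4553 0.0283 0.063 ]
ridgeR [ 0.4582 -0.0316  0.063 ]
railLout rear [0.408  0.0584 0.05  ]
railRout rear [ 0.4147 -0.0654  0.05  ]
railLout front [0.5642 0.0685 0.05  ]
railRout front [ 0.5705 -0.0613  0.05  ]
```

View pics/w1c.png

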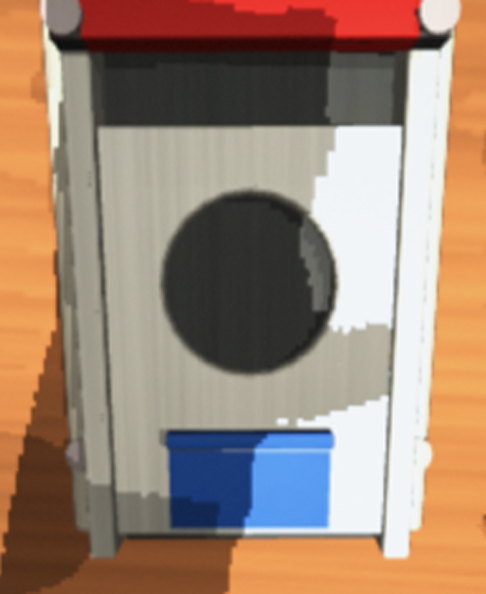

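The wrist crop agrees with the fit: former yaw about 0.047, and pad centre near (0.438, -0.001). Joint 6 is close to its limit, so I'll turn the tool half a turn, which gives the same fingertip geometry.

>>> move_arm --deltas "0 0 0 0 0 -0.185 1;0 0 0 0 0 -0.185 1;0 0 0 0 0 -0.185 1;0 0 0 0 0 -0.185 1;0 0 0 0 0 -0.185 1;0 0 0 0 0 -0.185 1;0 0 0 0 0 -0.185 1;0 0 0 0 0 -0.185 1;0 0 0 0 0 -0.185 1;0 0 0 0 0 -0.185 1;0 0 0 0 0 -0.185 1;0 0 0 0 0 -0.185 1"

```text
clock: 3.15
ee_pos: [0.4383, 0.0003, 0.154]
eef_rot: [0.421, 0.907, -0.0, -0.001]
ft_force: [-0.8, 0.0, 0.1]
grip_width: 0.0005
```

>>> move_arm --deltas "0 0 0 0 0 -0.185 1;0 0 0 0 0 -0.185 1;0 0 0 0 0 -0.185 1;0 0 0 0 0 -0.185 1;0 0 0 0 0 -0.1816 1;0 0 0 0 0 0 1;0 0 0 0 0 0 1"

```text
clock: 4.03
ee_pos: [0.4386, 0.0004, 0.1544]
eef_rot: [-0.022, 1.0, 0.0, -0.0]
ft_force: [-0.1, -0.0, -0.6]
grip_width: -0.0
```

Run:
```python
from h import *
from scipy.spatial.transform import Rotation as Ro
s=state();R=Ro.from_quat(s['eef_rot']).as_matrix();print(s,R)
print(R.T@(np.array([.441,-.001,.075])-s['ee_pos']))
```

```text
{'clock': 4.025, 'qpos': array([-0.1522, -0.1826, -0.1994,  1.5545,  0.    , -0.1963]), 'dq': array([ 0.0017,  0.0019,  0.0043, -0.0019, -0.0008, -0.0078]), 'joint_efforts': array([ -0.0086, -25.1659,  32.1266,   0.0075,  -0.0007,   0.0032]), 'ee_pos': array([0.4386, 0.0004, 0.1544]), 'eef_rot': array([-0.0221,  0.9998,  0.0001, -0.0003]), 'ft_force': array([-0.1069, -0.0273, -0.6076]), 'ft_torque': array([-0.0154, -0.0357, -0.0175]), 'grip_width': -4.531773211602214e-06} [[-0.999  -0.0441 -0.0006]
 [-0.0441  0.999   0.0001]
 [ 0.0005  0.0001 -1.    ]]
[-0.0024 -0.0015  0.0794]
```

>>> move_arm --deltas "-2.4 -1.5 15 0 0 0 1;0 0 30 0 0 0 1;0 0 30 0 0 0 1;0 0 15 0 0 0 1;0 0 0 0 0 0 1"

```text
clock: 4.65
ee_pos: [0.4398, -0.0007, 0.0629]
eef_rot: [-0.023, 1.0, 0.0, -0.002]
ft_force: [0.4, 0.9, -1.2]
grip_width: -0.0001
```

Run:
```python
from h import *
s=state();print(s['ee_pos'],s['ft_force'])
cv2.imwrite("pics/w2.png",cv2.resize(grab_frame("wrist")[:,:,::-1],(784,588)))
a=grab_frame("scene")[170:275,220:360,::-1];cv2.imwrite("pics/s2.png",cv2.resize(a,None,fx=5.6,fy=5.6,interpolation=cv2.INTER_CUBIC))
```

```text
[ 0.4398 -0.0007  0.0629] [ 0.3912  0.9063 -1.2429]
```

View pics/w2.png

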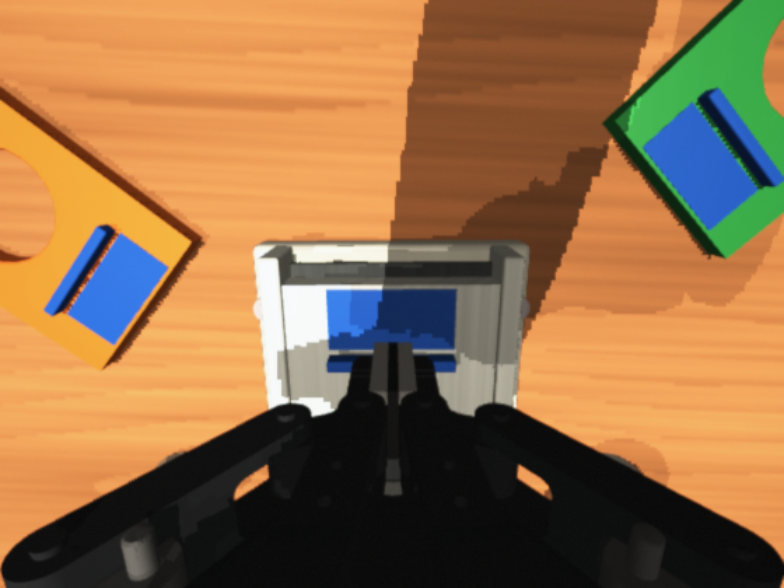

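View pics/s2.png

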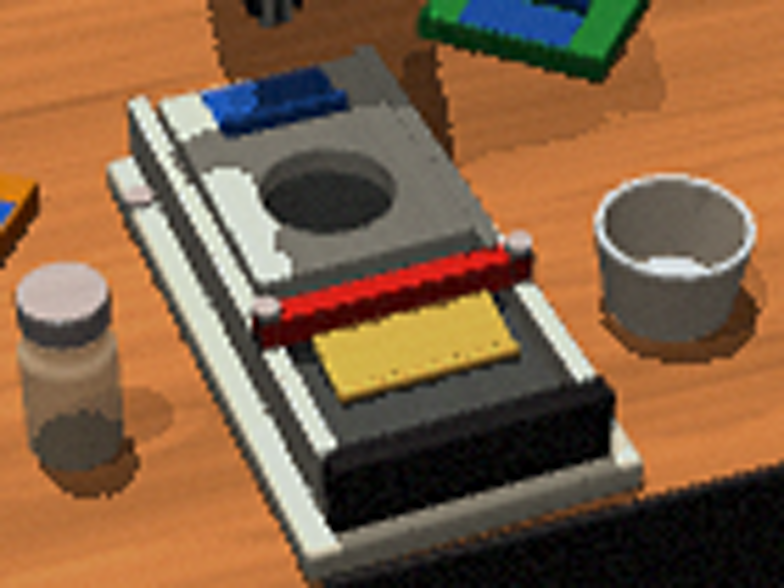

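Run:
```python
from h import *
from scipy.spatial.transform import Rotation as Ro
s=state();T=np.eye(4);T[:3,:3]=Ro.from_quat(s['eef_rot']).as_matrix();T[:3,3]=s['ee_pos']
C=calibration('wrist');E=T@C['hand_eye'];S=calibration('scene')
P=[s['ee_pos'],[.438,-.001,.054],[.455,0,.054],[.455,0,.063]]
print(proj(P,C['mtx'],E)*1.4); print((proj(P,S['mtx'],S['extrinsics'])-[220,170])*5.6)
cv2.imwrite("pics/s3.png",grab_frame("scene")[60:260,180:400,::-1].repeat(3,0).repeat(3,1))
```

```text
[[393.4635 330.331 ]
 [393.8045 313.551 ]
 [394.1673 346.8993]
 [394.2354 355.0773]]
[[269.1281  80.2992]
 [267.2432  95.1404]
 [280.1734 115.5512]
 [279.7706  99.9364]]
```

View pics/s3.png

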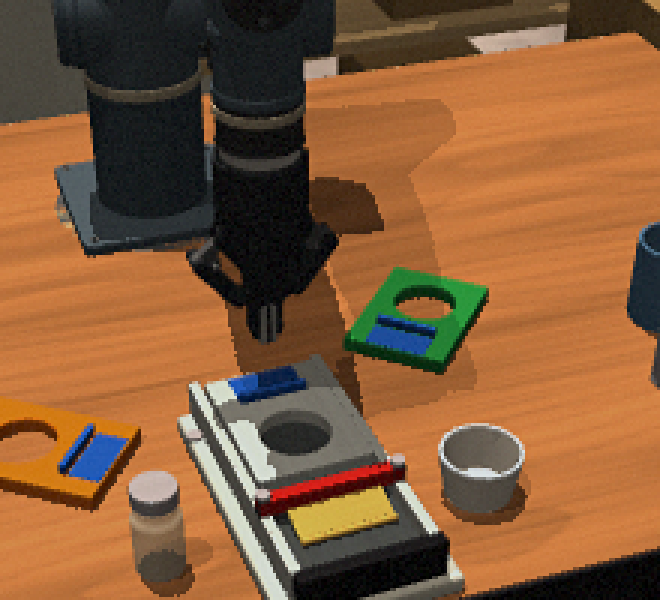

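The scene view puts the real fingertips higher than the TCP reading suggests, at pixel (269,173) against an expected (268,184). I'll go down in small steps and watch the force.

>>> move_arm --deltas "-2 0 3 0 0 0 1;0 0 3 0 0 0 1;0 0 3 0 0 0 1;0 0 0 0 0 0 1"

```text
clock: 5.3
ee_pos: [0.4429, -0.0007, 0.0552]
eef_rot: [-0.023, 1.0, 0.0, -0.0]
ft_force: [-0.3, 0.2, -0.4]
grip_width: -0.0002
```

Run:
```python
from h import *
s=state();print(s['ee_pos'],s['ft_force'],s['eef_rot'])
cv2.imwrite("pics/w4.png",cv2.resize(grab_frame("wrist")[:,:,::-1],(784,588)))
cv2.imwrite("pics/s4.png",grab_frame("scene")[120:260,200:360,::-1].repeat(4,0).repeat(4,1))
```

```text
[ 0.4429 -0.0007  0.0552] [-0.3426  0.2272 -0.3756] [-0.0234  0.9997  0.0001 -0.0004]
```

View pics/w4.png

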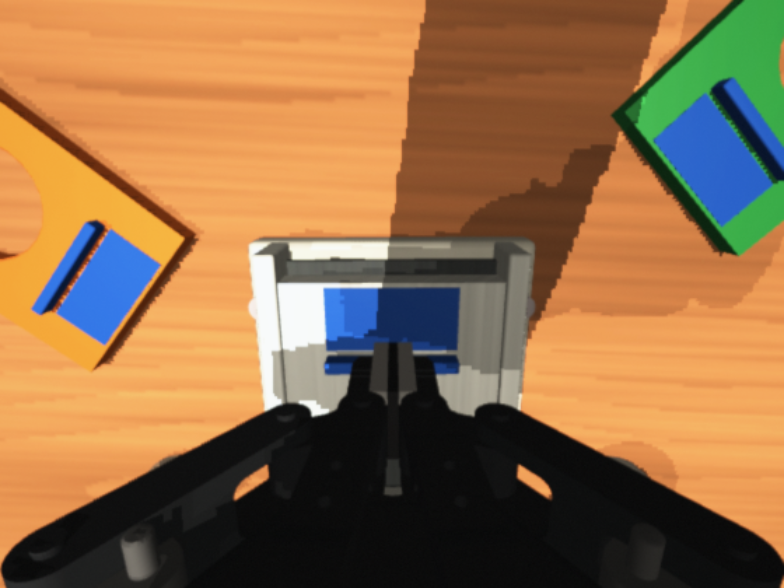

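View pics/s4.png

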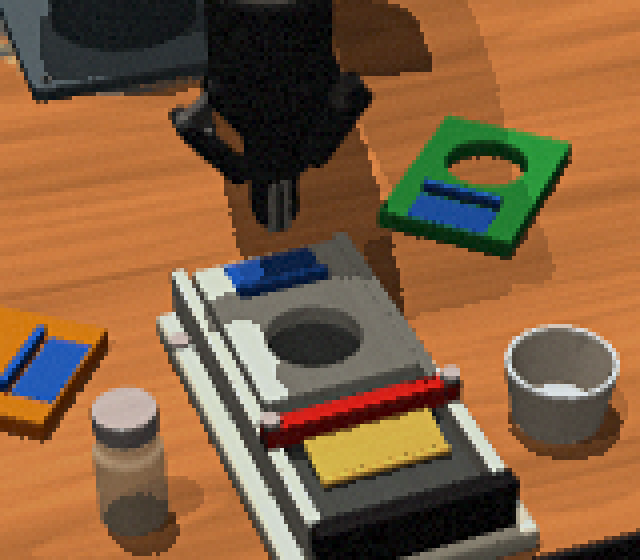

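Run:
```python
from h import *
from scipy.spatial.transform import Rotation as Ro
s=state();T=np.eye(4);R=Ro.from_quat(s['eef_rot']).as_matrix();T[:3,:3]=R;T[:3,3]=s['ee_pos']
C=calibration('wrist');S=calibration('scene')
for x in(-11,0,11):
  for h in(0,10,20,30,40):
    p=np.array([[x,0,-h]])/1000
    print(x,h,proj(p,C['mtx'],C['hand_eye'])*1.4,proj(p@R.T+s['ee_pos'],S['mtx'],S['extrinsics']))
```

```text
-11 0 [[393.4221 352.8789]] [[269.8263 190.0001]]
-11 10 [[393.469  362.8617]] [[269.7453 186.8966]]
-11 20 [[393.521  373.9361]] [[269.6635 183.7597]]
-11 30 [[393.5791 386.2917]] [[269.5807 180.5891]]
-11 40 [[393.6443 400.1643]] [[269.4971 177.3841]]
0 0 [[393.4643 330.3292]] [[268.3776 187.6285]]
0 10 [[393.5142 339.2936]] [[268.2895 184.5333]]
0 20 [[393.5697 349.256 ]] [[268.2004 181.4052]]
0 30 [[393.6317 360.393 ]] [[268.1104 178.2435]]
0 40 [[393.7015 372.9252]] [[268.0195 175.0479]]
11 0 [[393.5079 307.0348]] [[266.9481 185.2885]]
11 10 [[393.561  314.9055]] [[266.8531 182.2018]]
11 20 [[393.6202 323.6685]] [[266.7571 179.0824]]
11 30 [[393.6864 333.4848]] [[266.66   175.9298]]
11 40 [[393.7612 344.5564]] [[266.5619 172.7435]]
```

Both views agree that the visible fingertips end roughly 40 mm above the nominal TCP. I'll keep going down in steps, guided by force.

>>> move_arm --deltas "0 0 4 0 0 0 1;0 0 4 0 0 0 1;0 0 4 0 0 0 1;0 0 0 0 0 0 1"

```text
clock: 5.9
ee_pos: [0.4428, -0.0007, 0.043]
eef_rot: [-0.023, 1.0, 0.0, -0.001]
ft_force: [0.7, 0.2, -0.2]
grip_width: -0.0002
```

Run:
```python
from h import *
s=state();print(s['ee_pos'],s['ft_force'],s['eef_rot'])
cv2.imwrite("pics/w5.png",grab_frame("wrist")[150:320,170:390,::-1].repeat(3,0).repeat(3,1))
cv2.imwrite("pics/s5.png",grab_frame("scene")[120:260,200:360,::-1].repeat(4,0).repeat(4,1))
```

```text
[ 0.4428 -0.0007  0.043 ] [ 0.7352  0.2497 -0.2109] [-0.0234  0.9997  0.0001 -0.0006]
```

View pics/w5.png

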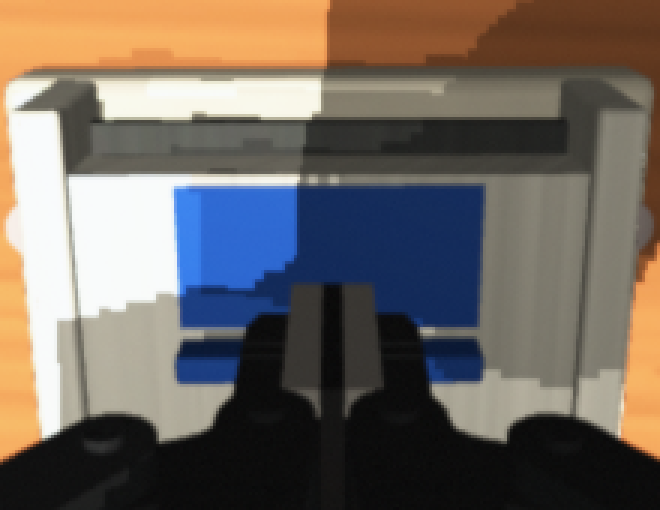

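View pics/s5.png

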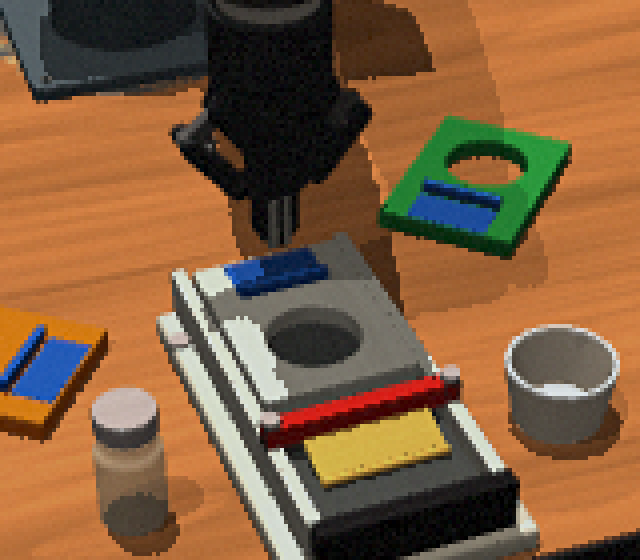

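>>> move_arm --deltas "3 0 4 0 0 0 1;0 0 4 0 0 0 1;0 0 4 0 0 0 1;0 0 0 0 0 0 1"

```text
clock: 6.5
ee_pos: [0.4398, -0.0009, 0.031]
eef_rot: [-0.023, 1.0, 0.0, -0.001]
ft_force: [-0.3, 0.6, -0.4]
grip_width: 0.0001
```

>>> move_arm --deltas "0 0 3 0 0 0 1;0 0 3 0 0 0 1;0 0 0 0 0 0 1"

```text
clock: 6.88
ee_pos: [0.44, -0.0009, 0.0253]
eef_rot: [-0.023, 1.0, 0.0, -0.0]
ft_force: [0.1, -0.7, -1.1]
grip_width: -0.0
```

Run:
```python
from h import *
s=state();print(s['ee_pos'],s['ft_force'],s['eef_rot'])
cv2.imwrite("pics/w6.png",grab_frame("wrist")[150:320,170:390,::-1].repeat(3,0).repeat(3,1))
cv2.imwrite("pics/s6.png",grab_frame("scene")[120:260,200:360,::-1].repeat(4,0).repeat(4,1))
```

```text
[ 0.44   -0.0009  0.0253] [ 0.0543 -0.737  -1.0617] [-0.0234  0.9997  0.     -0.0003]
```

View pics/w6.png

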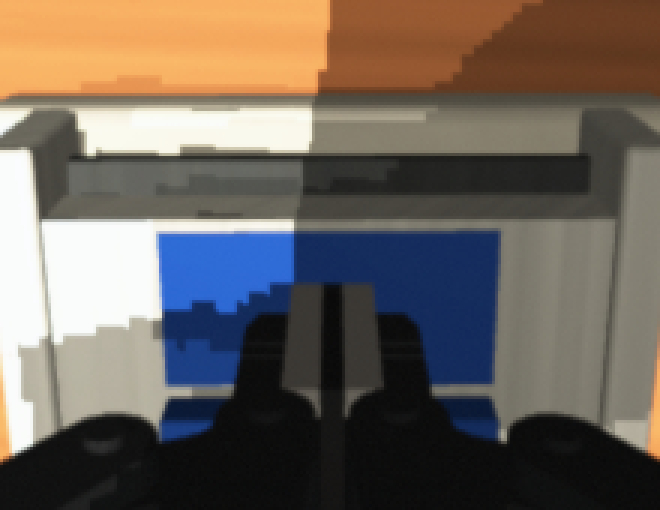

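View pics/s6.png

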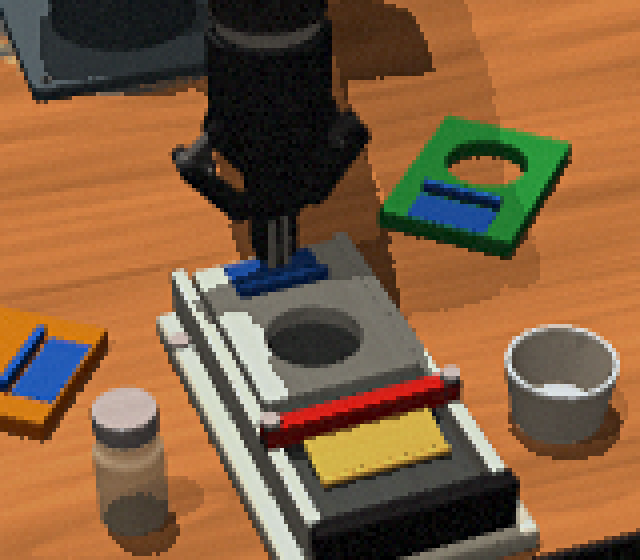

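>>> move_arm --deltas "0 0 3 0 0 0 1;0 0 3 0 0 0 1;0 0 0 0 0 0 1"

```text
clock: 7.35
ee_pos: [0.4399, -0.0009, 0.0192]
eef_rot: [-0.023, 1.0, 0.0, -0.0]
ft_force: [-0.6, 0.3, 0.8]
grip_width: 0.0001
```

>>> move_arm --deltas "0 0 2 0 0 0 1;0 0 2 0 0 0 1;0 0 0 0 0 0 1"

```text
clock: 7.72
ee_pos: [0.4405, -0.001, 0.0166]
eef_rot: [-0.023, 1.0, -0.0, 0.0]
ft_force: [-2.8, 0.6, 6.3]
grip_width: 0.0003
```

>>> move_arm --deltas "0 0 2 0 0 0 1;0 0 0 0 0 0 1"

```text
clock: 7.98
ee_pos: [0.4405, -0.001, 0.0149]
eef_rot: [-0.023, 1.0, -0.0, 0.0]
ft_force: [-2.4, -0.0, 6.7]
grip_width: -0.0001
```

Run:
```python
from h import *
s=state();print(s['ee_pos'],s['ft_force'],s['ft_torque'])
a=grab_frame("wrist")[190:320,200:360,::-1].repeat(4,0).repeat(4,1)
b=grab_frame("scene")[165:245,230:340,::-1].repeat(6,0).repeat(6,1)
cv2.imwrite("pics/w7.png",a);cv2.imwrite("pics/s7.png",b)
```

```text
[ 0.4405 -0.001   0.0149] [-2.3949 -0.0303  6.6977] [ 0.02    0.6194 -0.0484]
```

View pics/s7.png

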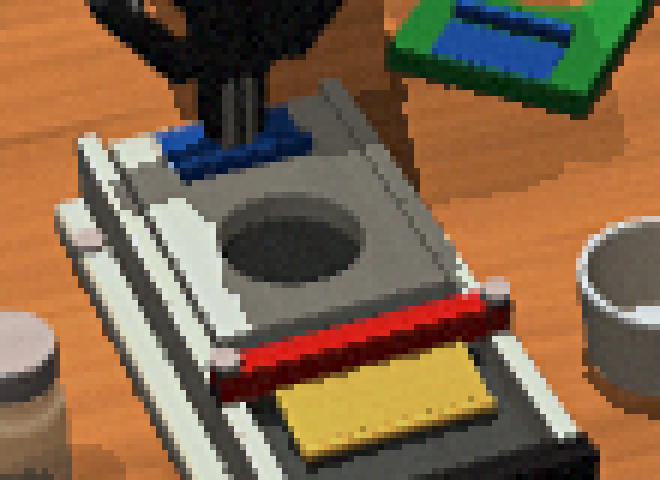

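View pics/w7.png

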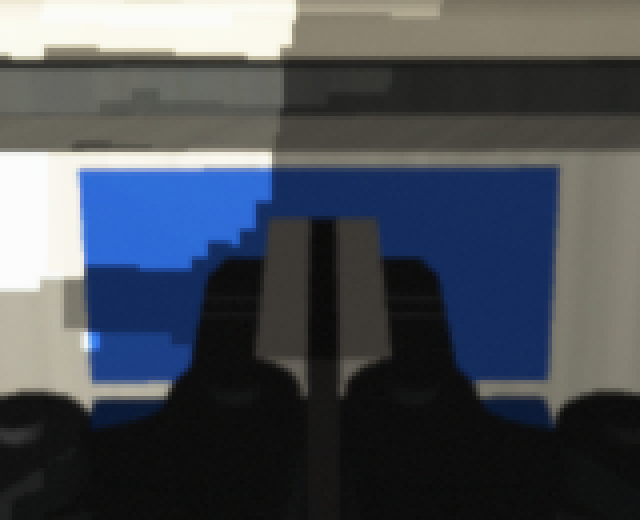

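>>> move_arm --deltas "0 0 3 0 0 0 1;0 0 3 0 0 0 1;0 0 0 0 0 0 1"

```text
clock: 8.45
ee_pos: [0.4405, -0.001, 0.0095]
eef_rot: [-0.023, 1.0, -0.0, 0.0]
ft_force: [-4.3, 0.3, 10.9]
grip_width: -0.0002
```

>>> move_arm --deltas "0 0 2 0 0 0 1;0 0 0 0 0 0 1"

```text
clock: 8.7
ee_pos: [0.4406, -0.001, 0.0079]
eef_rot: [-0.023, 1.0, -0.0, 0.0]
ft_force: [-4.1, 0.2, 11.4]
grip_width: 0.0001
```

>>> move_arm --deltas "0 0 2 0 0 0 1;0 0 0 0 0 0 1;-4 0 0 0 0 0 1;-4 0 0 0 0 0 1;-4 0 0 0 0 0 1;-4 0 0 0 0 0 1;0 0 0 0 0 0 1"

```text
clock: 9.57
ee_pos: [0.4557, -0.0006, 0.0059]
eef_rot: [-0.023, 1.0, -0.001, -0.001]
ft_force: [-6.8, 0.0, 13.7]
grip_width: 0.0002
```

Run:
```python
from h import *
s=state();print(s['ee_pos'],s['ft_force'],s['ft_torque'])
b=grab_frame("scene")[165:265,230:340,::-1].repeat(6,0).repeat(6,1)
cv2.imwrite("pics/s8.png",b)
```

```text
[ 0.4557 -0.0006  0.0059] [-6.7864  0.0018 13.6756] [-0.0909  1.4198  0.0106]
```

View pics/s8.png

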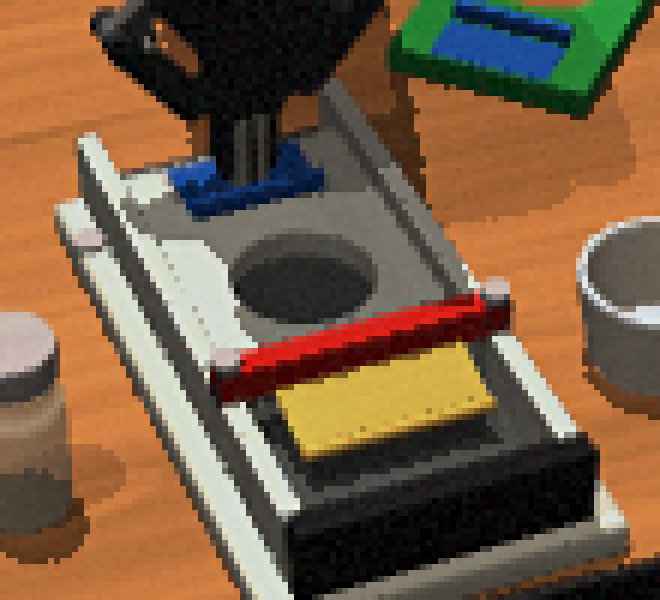

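Pressed about 11 mm down, the plate sits below the rail tops and is sliding forward with the fingers behind the ridge at (240,185). I'll keep pushing.

>>> move_arm --deltas "-6 0 0 0 0 0 1;-6 0 0 0 0 0 1;-6 0 0 0 0 0 1;-6 0 0 0 0 0 1;0 0 0 0 0 0 1"

```text
clock: 10.25
ee_pos: [0.4801, 0.0006, 0.006]
eef_rot: [-0.023, 1.0, -0.001, -0.0]
ft_force: [-6.0, -0.4, 13.8]
grip_width: 0.0
```

>>> move_arm --deltas "-6 0 0 0 0 0 1;-6 0 0 0 0 0 1;-6 0 0 0 0 0 1;-6 0 0 0 0 0 1;0 0 0 0 0 0 1"

```text
clock: 10.88
ee_pos: [0.5041, 0.0017, 0.0062]
eef_rot: [-0.023, 1.0, -0.001, -0.0]
ft_force: [-6.5, -0.1, 13.3]
grip_width: 0.0
```

Run:
```python
from h import *
s=state();print(s['ee_pos'],s['ft_force'],s['ft_torque'])
b=grab_frame("scene")[165:265,230:340,::-1].repeat(6,0).repeat(6,1)
cv2.imwrite("pics/s9.png",b)
```

```text
[0.5041 0.0017 0.0062] [-6.4733 -0.096  13.2945] [ 0.0042  1.3187 -0.0312]
```

View pics/s9.png

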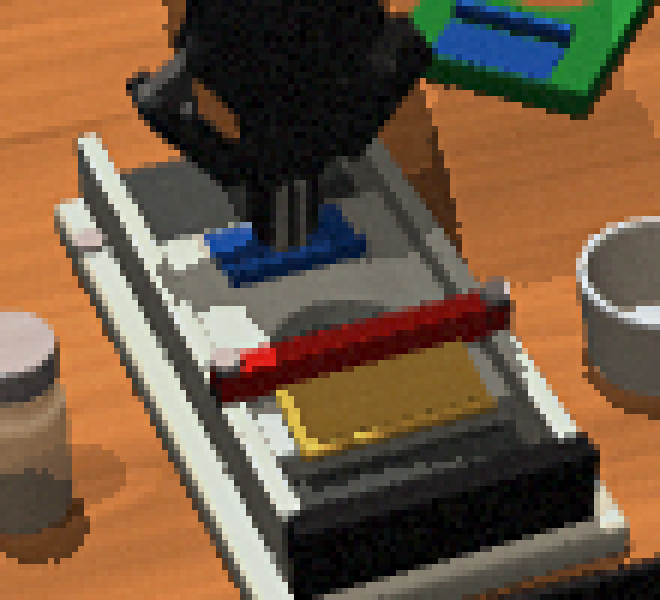

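The plate is under the bar with its nose at the leaf. I'll push on towards the stop.

>>> move_arm --deltas "-5 0 0 0 0 0 1;-5 0 0 0 0 0 1;-5 0 0 0 0 0 1;-5 0 0 0 0 0 1;0 0 0 0 0 0 1"

```text
clock: 11.55
ee_pos: [0.5226, 0.0027, 0.0053]
eef_rot: [-0.023, 1.0, -0.0, -0.002]
ft_force: [-7.3, -0.7, 11.2]
grip_width: 0.0002
```

>>> move_arm --deltas "-5 0 0 0 0 0 1;-5 0 0 0 0 0 1;-4 0 0 0 0 0 1;0 0 0 0 0 0 1"

```text
clock: 12.05
ee_pos: [0.5364, 0.0034, 0.0053]
eef_rot: [-0.023, 1.0, -0.0, -0.002]
ft_force: [-7.9, -0.4, 11.7]
grip_width: 0.0002
```

Run:
```python
from h import *
s=state();print(s['ee_pos'],s['ft_force'],s['ft_torque'])
b=grab_frame("scene")[165:265,230:340,::-1].repeat(6,0).repeat(6,1)
cv2.imwrite("pics/s10.png",b)
```

```text
[0.5364 0.0034 0.0053] [-7.8745 -0.438  11.6562] [-0.0065  1.6721 -0.0085]
```

View pics/s10.png

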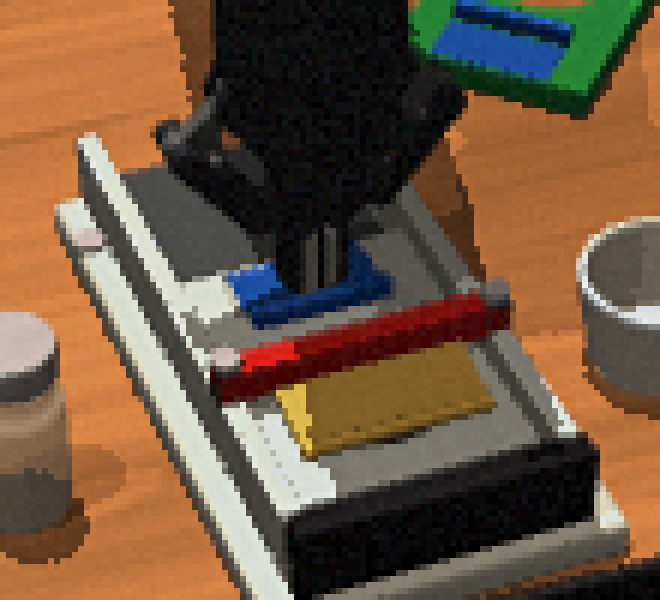

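>>> move_arm --deltas "-3 0 0 0 0 0 1;-3 0 0 0 0 0 1;0 0 0 0 0 0 1"

```text
clock: 12.48
ee_pos: [0.5421, 0.0037, 0.0053]
eef_rot: [-0.023, 1.0, -0.0, -0.002]
ft_force: [-7.9, -0.9, 11.7]
grip_width: -0.0002
```

>>> move_arm --deltas "-2 0 0 0 0 0 1;-2 0 0 0 0 0 1;0 0 0 0 0 0 1"

```text
clock: 12.85
ee_pos: [0.546, 0.0039, 0.0053]
eef_rot: [-0.023, 1.0, -0.0, -0.002]
ft_force: [-9.4, -0.6, 11.8]
grip_width: -0.0001
```

>>> move_arm --deltas "-2 0 0 0 0 0 1;0 0 0 0 0 0 1"

```text
clock: 13.1
ee_pos: [0.5479, 0.004, 0.0053]
eef_rot: [-0.023, 1.0, -0.0, -0.002]
ft_force: [-8.6, -0.4, 11.6]
grip_width: 0.0
```

>>> move_arm --deltas "-2 0 0 0 0 0 1;0 0 0 0 0 0 1"

```text
clock: 13.35
ee_pos: [0.5482, 0.004, 0.005]
eef_rot: [-0.023, 1.0, -0.0, -0.004]
ft_force: [-11.1, -0.2, 13.6]
grip_width: -0.0002
```

>>> move_arm --deltas "-2 0 0 0 0 0 1;0 0 0 0 0 0 1"

```text
clock: 13.6
ee_pos: [0.5481, 0.004, 0.0047]
eef_rot: [-0.023, 1.0, -0.001, -0.006]
ft_force: [-14.8, -1.5, 16.2]
grip_width: -0.0001
```

Run:
```python
from h import *
s=state();print(s['ee_pos'],s['ft_force'],s['ft_torque'])
b=grab_frame("scene")[165:265,230:340,::-1].repeat(6,0).repeat(6,1)
cv2.imwrite("pics/s11.png",b)
b=grab_frame("top")[130:260,210:350,::-1].repeat(4,0).repeat(4,1)
cv2.imwrite("pics/t11.png",b)
```

```text
[0.5481 0.004  0.0047] [-14.8139  -1.5065  16.2346] [-0.2118  3.2655  0.0157]
```

View pics/s11.png

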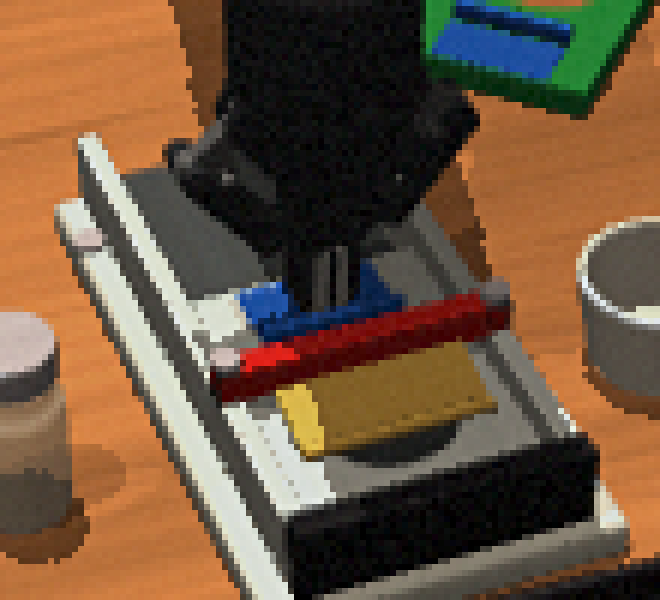

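View pics/t11.png

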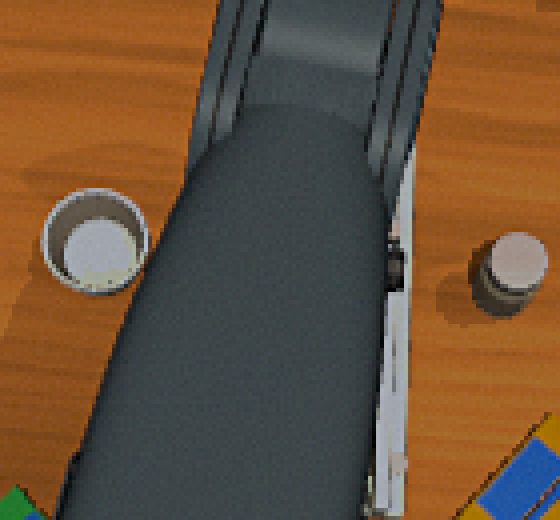

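The plate has met the stop: x stays at 0.548 while the push force climbs, and the hole has passed under the leaf. I'll ease the push off slightly, then go straight up.

>>> move_arm --deltas "1 0 -2 0 0 0 1;1 0 -2 0 0 0 1;0.5 0 -2 0 0 0 1;0 0 -2 0 0 0 1;0.5 0 -2 0 0 0 1;0.5 0 -3 0 0 0 1;1 0 -4 0 0 0 1;0 0 0 0 0 0 1"

```text
clock: 14.7
ee_pos: [0.5529, 0.004, 0.023]
eef_rot: [-0.023, 1.0, -0.0, 0.003]
ft_force: [-0.9, 0.2, -0.2]
grip_width: 0.0
```

>>> move_arm --deltas "0 0 -8 0 0 0 1;0 0 -15 0 0 0 1;0 0 -30 0 0 0 1;0 0 -40 0 0 0 1;30 0 -40 0 0 0 1;50 0 -20 0 0 0 1;50 0 0 0 0 0 1;50 0 0 0 0 0 1;30 40 0 0 0 0 1;0 50 0 0 0 0 1;0 0 0 0 0 0 1;0 0 0 0 0 0 1"

```text
clock: 16.2
ee_pos: [0.3362, 0.0841, 0.1746]
eef_rot: [-0.024, 1.0, -0.0, 0.001]
ft_force: [0.2, -0.1, 0.5]
grip_width: 0.0004
```

Run:
```python
from h import *
s=state();print(s['clock'],s['ee_pos'],s['ft_force'])
f=grab_frame("scene");cv2.imwrite("pics/sf12.png",f[:,:,::-1])
b=f[165:265,230:340,::-1];cv2.imwrite("pics/s12.png",cv2.resize(b,None,fx=6,fy=6,interpolation=cv2.INTER_CUBIC))
f=grab_frame("top");b=f[145:270,210:360,::-1];cv2.imwrite("pics/t12.png",cv2.resize(b,None,fx=4.8,fy=4.8,interpolation=cv2.INTER_CUBIC))
```

```text
16.2 [0.3362 0.0841 0.1746] [ 0.2079 -0.1123  0.4726]
```

View pics/s12.png

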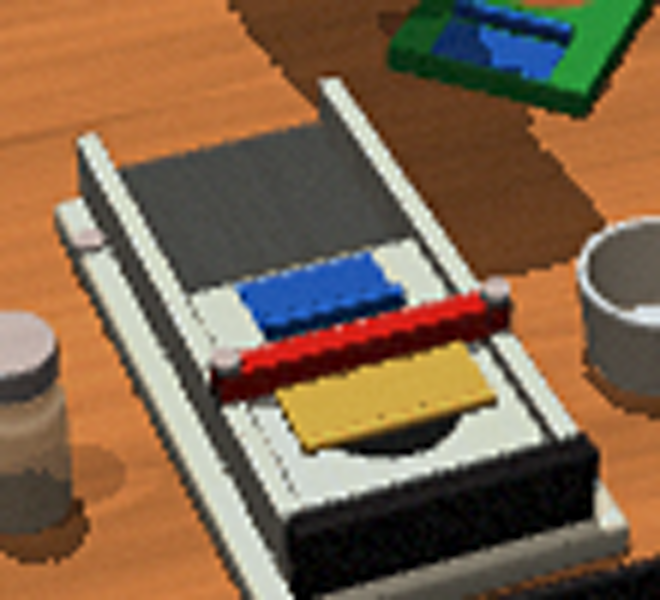

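View pics/t12.png

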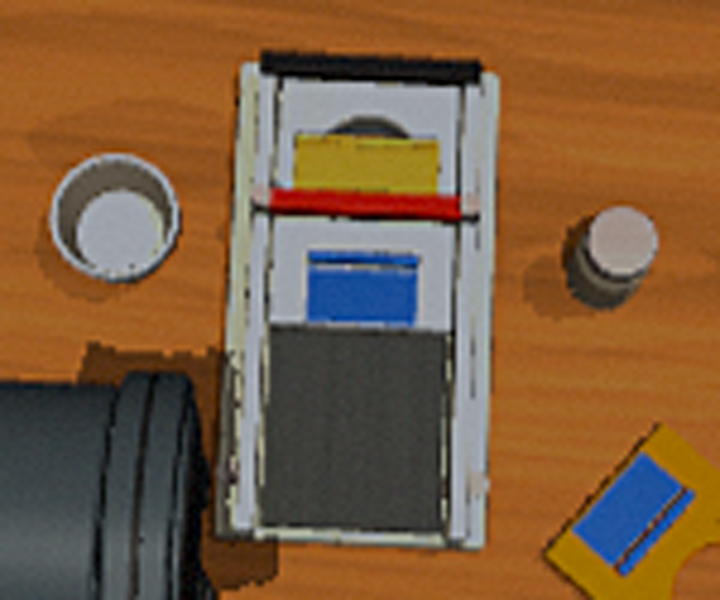

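View pics/sf12.png

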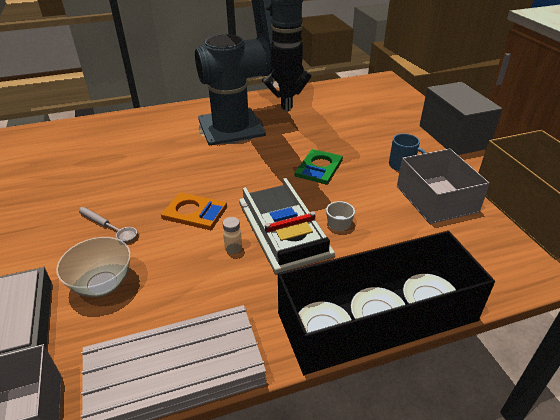

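Run:
```python
from h import *
x,y,t=.5652,.0062,.0474
R=np.array([[np.cos(t),-np.sin(t)],[np.sin(t),np.cos(t)]])
for px in(.02,.025,.03):
  P=np.array([[*(np.array([x,y])+R@np.array([px-.07,b])),.046] for b in(.05,-.05)])
  for n,s,o in(('top',4.8,(210,145)),('scene',6,(230,165))):
    C=calibration(n);print(px,n,(proj(P,C['mtx'],C['extrinsics'])-o)*s)
s=state();print(s['dq'])
```

```text
0.02 top [[265.8217 338.4731]
 [448.9921 347.645 ]]
0.02 scene [[403.1712 222.4424]
 [179.1722 278.0863]]
0.025 top [[266.3343 329.5145]
 [449.3379 338.6733]]
0.025 scene [[407.7682 229.3358]
 [183.1602 285.328 ]]
0.03 top [[266.8461 320.5723]
 [449.6831 329.718 ]]
0.03 scene [[412.3943 236.2728]
 [187.174  292.6165]]
[-0.0132  0.0051 -0.0054 -0.0014  0.0022  0.0023]
```

The plate's rear edge reads (413,238) and (187,293) in the scene crop, against a predicted (412,236) and (187,293) for x = 0.030. The top view gives about 0.029. The leaf is over the plate and the arm is clear, so I'll hand in.

```bash
python3 -c "
from station import *
print(close_job())"
```

```text
the job is handed in; nothing more can be done
None
```

The plate is loaded against the end stop with the leaf spring holding it, and the job is handed in at about 16 s of the 37 s allowed. `close_job()` reports no verdict, so the result below rests on my own checks.

**What I did:** With the fingers shut, I pressed the aluminium plate about 11 mm down behind its ridge. I then slid it under the crossbar and leaf spring until it met the stop. There the tool stayed at x = 0.548 while the push force rose to about 15 N. I eased off, lifted straight up and moved clear.

**Last checks:**
- **Plate position:** the plate's x in the former's frame reads about 0.030 in the scene view and 0.029 in the top view. The requirement is above 0.025.
- **Leaf spring:** in the last pictures it lies over the plate, whose top is still below the rails. I did not measure the leaf angle or the bed depth after letting go.
- **Other things on the table:** the ramekin and shaker sit at the same pixels as at the start, and the other bystanders look unmoved. The wrist force reads about zero.

**One disagreement:** the fingertips really ended about 37 mm above the reported TCP. The camera views showed it and first contact confirmed it, so I set the pressing depth from contact force instead of the TCP height.

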